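Swing the bench magnifier over the vial and relock its index plunger

TASK

The bench magnifier is locked in its middle notch. Pull its spring plunger out, twist the wing knob so that it stays parked out by itself and let go of it, then swing the magnifier arm until its lens is over the open mixing vial (not the lidded jar), twist the knob back and make sure that the plunger has dropped fully home in the notch there, so that the arm is locked with the lens over the vial. Leave the vial and the jar where they stand and do not knock the other things about.

Things in the scene. Friction and masses are not known exactly. Their poses are not given: they have to be found in the camera images.
- magnifier: Fixed foot of the magnifier, a grey block 165 x 115 x 22 mm. Origin: on the table under the arm's vertical pivot; +x points from the plunger (robot's side) to the arm's middle position, z up. The pivot post is 20 mm thick (head 30 mm), 106 mm high.
- lens (a point): Centre of the round lens (outer radius 42 mm, 12 mm thick), 96 mm above the table, 170 mm from the pivot on a level black arm 16 mm wide, 10 mm thick. +x points outward along the arm, z up. With the plunger out the arm swings about 51 degrees either way; the pivot is stiff (0.2 N m) and stays where it is left.
- handle (a point): Grip point on the upright steel handle of the arm: a round post of 14 mm diameter, 100 mm from the pivot, from 101 to 151 mm above the table; the point is on its axis at 132 mm. Axes as for the lens.
- knob_grip (a point): Grip point of the black wing knob: a bar 34 mm long, 10 mm thick, 28 mm high; top 11 mm beyond the point, underside 17 mm before it, steel sleeve 26 mm before it when home. z: outward along the plunger, leaning 35 degrees from vertical away from the pivot; x along the bar, y across it. Home, it is 89 mm in front of the pivot, 90 mm above the table.
- plunger (a joint): How far the plunger is pulled out along its axis, in m: 0 = home in a notch; 0.0107 = its flat, square 6 mm nose rides on the ring between notches; 0.0145 = parked on the sleeve, nose clear of the ring; 0.019 = stop. A spring pushes it in with 5 N (home) to 9 N (stop), so it drops into a notch by itself.
- knob (a joint): Twist of the knob in rad, growing anticlockwise seen from above the knob: 0 = the plunger can go in; 1.25 = stop. It turns only while pulled out past 0.0145 (a cross pin must clear a slot); let go at 0.6 or more it stays parked. Turned back to 0 the pin drops in the slot and the plunger springs in until its nose meets the ring or a notch. Friction 0.04 N m.
- mix_vial: Open plain blue plastic vial, 33 mm diameter, 40 mm high, loose; origin at the centre of its underside. It stands to the left or right of the middle position, under the place of the lens at that side's notch, but up to 14 mm off.
- pigment_jar: Squat jar with a white screw lid, 40 mm diameter, 36 mm high, loose, on the other side; origin at the centre of its underside.
- masking_tape: Bystander: roll of masking tape lying flat, 84 mm across, 18 mm high; origin under its centre.
- spool_a: Bystander: small spool stand with a dark disc on top, 37 mm across, 26 mm high; origin under its centre.
- mix_cup: Bystander: small open grey-white mixing cup, 41 mm across, 28 mm high; origin under its centre.
- resin_bottle: Bystander: squeeze bottle with a pointed nozzle, 33 mm across, 102 mm high; origin under its centre.
- screwdriver: Bystander: screwdriver with a blue handle, 128 mm long, lying; origin under its centre.
- index_ring (a point): Centre of the top of the aluminium index ring (radius 68 mm, top 42 mm above the table) that turns with the arm; axes as for the lens. It has 3 radial notches 7.5 mm wide: for the middle and one 34 to 46 degrees to each side. The plunger's nose enters a notch only within about 0.7 degree of its middle, and then blocks the arm (0.75 mm play each way).

How it is judged:
By the outcome, as a careful person would: the job done as asked, in the order asked, and still so for the second after the job is handed in, with the robot touching nothing.
It also fails if it takes over 72 s, if anything falls off the work surface, if the arm or the gripper's body presses on something with over 40 N, if the wrist force passes 120 N, or if a joint passes its speed limit or range.

ROBOT

A 7-joint arm with a two-finger parallel gripper is mounted at the origin on a cart in front of the work surface, level with it; the furniture and walls round the work are solid. World frame = base frame: x ahead of the robot, y to its left, z up, the work surface at z = 0. Lengths are in m, angles in rad, forces in N, time in s.
With the tool pointing down it reaches from about 0.425 to 0.875 m from the base axis. Payload 4.7 kg.
Tool frame: the origin (TCP) lies at the very end of the fingers, on their centre line; the grasp point (between the pads) lies 19 mm behind it (ctrl.grasp_offset is the distance from the TCP to the grasp point, in m); z points along the fingers, y is the direction in which the jaws open and shut (so a half turn about z gives the same grasp; the last joint's range is limited). The gripper opens to 87 mm and grips with 3 to 60 N. Pads are 19 mm wide; open, the fingers measure 117 mm over their backs; the gripper's body (75 mm by 190 mm) begins 51 mm behind the grasp point.
Start: joints at [-1.183, 0.321, -0.07, 1.45, 0.023, 1.371, -0.057], TCP at [0.237, 0.605, 0.223] pointing down, gripper open.
Joint ranges: [-2.86, 2.86], [-0.3, 2.09], [-1.38, 1.24], [0.06, 2.45], [-1.56, 4.7], [0.09, 2.05], [-2.69, 2.69]. Speed limits (rad/s): [2.57, 2.57, 3.14, 3.14, 3.14, 3.14, 3.14].

INTERFACE

Orientations are given as a rotation vector (axis times angle).
In Python, from bench import ctrl gives the robot as it stands.
- The arm moves only by the shell command python3 -m creep 'ROWS' [FORCE]. ROWS is JSON, a list that holds one entry, the list of rows, each a list of 7 numbers: the opening, from 0 (shut) to 1 (fully open), then the shift along the tool's x, y, z in mm, then the turn, a rotation vector about the tool's x, y, z in rad. In form: [[[grip, dx, dy, dz, rx, ry, rz], ...]]. A call has 1 to 5 rows; each row is the pose to reach, as a shift and turn from the pose commanded when the call began, along the tool's axes at that moment; what a row does not reach only later rows make up. A row lasts 1/10 s, in which the tool goes at most 50 mm and 8.59 degrees, less where a joint would pass 70% of its speed; a pose out of reach is approached as far as the arm can. A call with a gripper value outside its range is refused whole. The fingers move at their own pace and stop on an object; FORCE is the grip in N (left out, the last holds). Time passes only in rows, so rows that repeat a pose let the fingers close. It gives the time, the measured TCP pose, the force and the opening at its end, in the units of the state.
- ctrl.get_state(): the state, without advancing time (a new reading comes with each control period).
- ctrl.get_image(name): name is "side" or "top"; returns the picture (400x640x3 uint8, red, green, blue); there is no depth.
- ctrl.camera_params(name): a dict with "K" (3x3 intrinsics, pixels), "pose" (4x4, takes a point from camera to world coordinates). Camera axes: x right, y down, z forward; pixel columns grow to the right and rows downward; lengths in m; the calibration is good to about 2 mm. A picture is of the moment at which its call begins. camera_params takes no time and is no camera call.
- ctrl.close_job(): hands the job in, once; it reports no verdict.
The state is a dict: "time": time; "joint_positions": joint angles; "qd": joint speeds; "joint_torque": joint torques, N m; "position": TCP position; "tool_rot": TCP orientation; "ft_force": force on the tool from outside, world axes, zero at the start; "torque": the same for the moment, N m; "grip_width": opening from 0.0 (shut) to 1.0 (fully open).
Only numpy, scipy, OpenCV 4.12 (cv2) and the standard library are available. Lean on these libraries where they do the work, as an engineer would, in place of code of your own. Each camera call takes 0.05 s, during which the arm holds its last target. There are 200 camera calls.

## Working session

There is one attempt and no reset: what is moved stays moved. The work goes in short steps, Python scripts to look and compute and a shell command to move; the robot and the scene stay as the last step left them, time stands still between calls to the robot, and variables do not carry over. Pictures are saved under pics/ and viewed, about 8 in all and at most 12, crops included, and the job is handed in when it is done.

```bash
mkdir -p pics; ls
python3 - <<'E'
from bench import ctrl
import cv2,numpy as np
for n in("top","side"):
    im=ctrl.get_image(n); cv2.imwrite(f"pics/{n}0.png",im[:,:,::-1])
    p=ctrl.camera_params(n); print(n,np.round(p["K"],1).tolist(),np.round(p["pose"],4).tolist())
s=ctrl.get_state();print(s)
E
```

```text
pics
top [[398.6, 0.0, 329.8], [0.0, 398.6, 201.7], [0.0, 0.0, 1.0]] [[-0.1589, -0.9671, 0.1989, 0.3652], [-0.9873, 0.156, -0.03, -0.0617], [-0.002, -0.2011, -0.9796, 1.1706], [0.0, 0.0, 0.0, 1.0]]
side [[487.6, 0.0, 318.8], [0.0, 487.6, 207.4], [0.0, 0.0, 1.0]] [[0.9913, -0.0463, 0.1233, 0.3998], [-0.1308, -0.4568, 0.8799, -1.3797], [0.0156, -0.8884, -0.4589, 0.7873], [0.0, 0.0, 0.0, 1.0]]
{'time': 0.1, 'joint_positions': array([-1.18291639,  0.32176169, -0.07007378,  1.45154366,  0.02265437,
        1.37080715, -0.05687057]), 'qd': array([ 0.00048988, -0.00288365, -0.00077828, -0.00300416,  0.00039813,
       -0.00265318,  0.00074056]), 'joint_torque': array([-8.33757485e-05, -4.92571199e+01, -4.05656286e-01, -3.13401675e+01,
       -6.40909933e-02,  3.94037808e-02,  6.93749826e-05]), 'position': array([0.23722865, 0.60463297, 0.22156719]), 'tool_rot': array([-5.83598898e-01, -3.08673241e+00,  2.70988863e-03]), 'ft_force': array([ 0.55129032, -0.4794446 , -0.24970502]), 'torque': array([ 0.02769408, -0.03054478,  0.01671839]), 'grip_width': 1.0065042756163598}
```

View pics/top0.png

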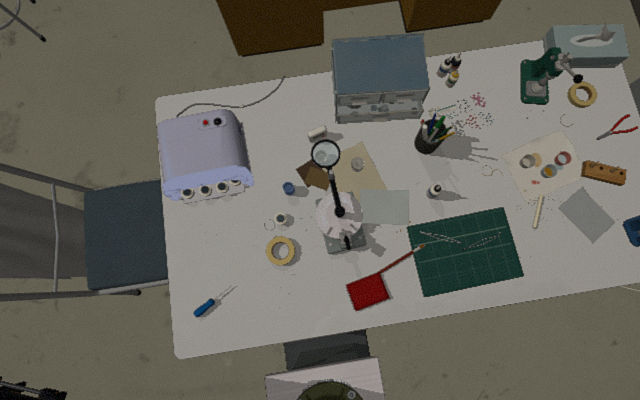

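View pics/side0.png

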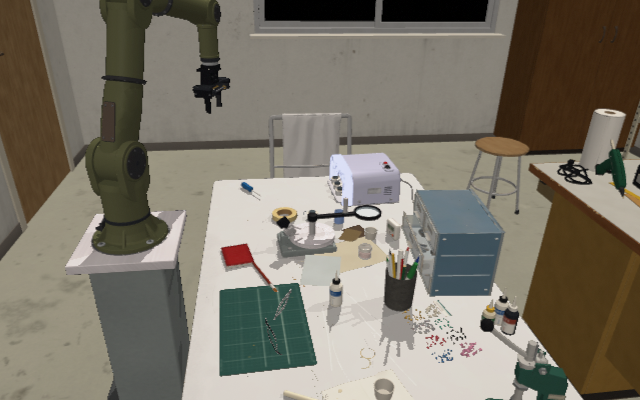

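The top view shows the magnifier (post near 340,211; lens 326,153; knob 347,241), a blue vial at about (288,188) on the left (+y) and the jar near (357,164) on the right. I'll enlarge both views.

Run:
```python
import cv2,numpy as np
a=cv2.imread("pics/top0.png")[130:270,260:400]; a=cv2.resize(a,(0,0),fx=4.25,fy=4.25,interpolation=cv2.INTER_CUBIC)
cv2.imwrite("pics/a.png",a)
b=cv2.imread("pics/side0.png")[180:280,260:400]; b=cv2.resize(b,(0,0),fx=5.5,fy=5.5,interpolation=cv2.INTER_CUBIC)
cv2.imwrite("pics/b.png",b)
```

```text
(no output)
```

View pics/a.png

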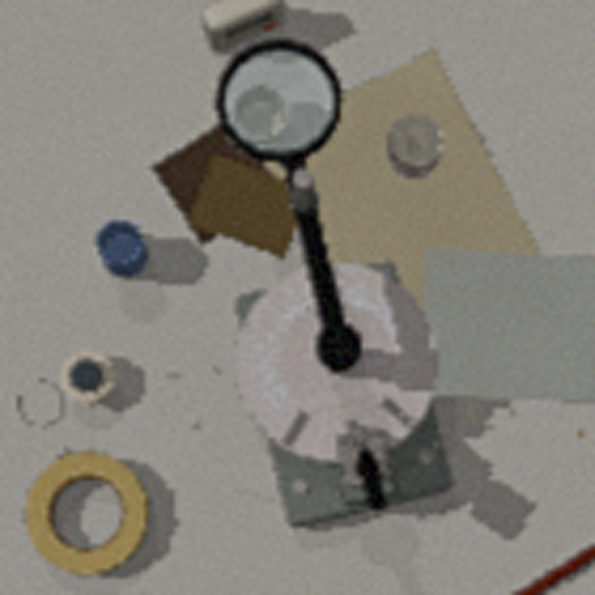

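View pics/b.png

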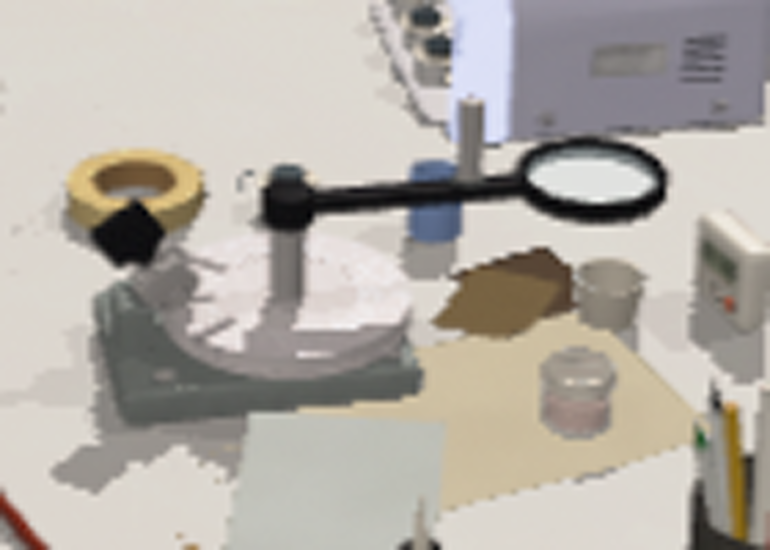

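```bash
cat > h.py <<'E'
from bench import ctrl
import numpy as np
from scipy.optimize import least_squares
from scipy.spatial.transform import Rotation as R
P={n:ctrl.camera_params(n) for n in("top","side")}
def proj(n,p):
    T=np.array(P[n]["pose"]);c=T[:3,:3].T@(np.array(p)-T[:3,3]);q=np.array(P[n]["K"])@c;return q[:2]/q[2]
def back(n,uv,z):
    T=np.array(P[n]["pose"]);d=T[:3,:3]@np.linalg.inv(P[n]["K"])@[*uv,1];return T[:3,3]+d*(z-T[2,3])/d[2]
T=lambda x,y:(260+x/4.25-.5,130+y/4.25-.5)
S=lambda x,y:(260+x/5.5-.5,180+y/5.5-.5)
def mag(m,r,a,z): return [m[0]+r*np.cos(m[2]+a),m[1]+r*np.sin(m[2]+a),z]
def rel(tip,rot):
    "shift (mm) and rotvec in tool axes from the measured pose"
    s=ctrl.get_state();A=R.from_rotvec(s["tool_rot"])
    return np.round(1e3*A.inv().apply(np.array(tip)-s["position"]),1),np.round((A.inv()*rot).as_rotvec(),3)
E
python3 - <<'E'
from h import *
obs=[("top",T(339,348),0,0,.106),("top",T(280,100),.17,0,.096),("top",T(303,179),.1,0,.151),
("side",S(289,190),0,0,.100),("side",S(593,180),.17,0,.096),("side",S(471,103),.1,0,.151)]
f=lambda m:np.concatenate([proj(n,mag(m,r,a,z))-uv for n,uv,r,a,z in obs])
s=least_squares(f,[.5,0,0],x_scale=[.1,.1,.1],loss="soft_l1");m=s.x
print("mag",m.round(4),"resid",f(m).round(1))
k=back("top",T(371,480),.099);print("knob px",back("top",T(371,480),.099), "pred",mag(m,.089,np.pi,.09))
for nm,uv in(("L",T(297,428)),("Rn",T(397,410))):
    p=back("top",uv,.042);a=np.arctan2(p[1]-m[1],p[0]-m[0])-m[2];print(nm,p.round(4),np.degrees(a)%360,np.hypot(*(p[:2]-m[:2])))
for nm,uv,z in(("vial top",T(122,240),.04),("jar",T(415,140),.036)):
    p=back("top",uv,z);a=np.arctan2(p[1]-m[1],p[0]-m[0])-m[2];print(nm,p.round(4),np.degrees(a),np.hypot(*(p[:2]-m[:2])))
for r,a,z,n in((.1,0,.132,"handle"),):print(n,mag(m,r,a,z))
E
```

```text
mag [ 0.5546 -0.1148  0.0601] resid [-0.5 -1.4 -0.1 -0.2 -0.1 -0.9 -0.9  2.  -1.   0.6 -0.5  0. ]
knob px [ 0.46493367 -0.1219398   0.099     ] pred [np.float64(0.4657456190663578), np.float64(-0.12010770241879493), 0.09]
L [ 0.5125 -0.082   0.042 ] 138.67852633979905 0.05333582392867379
Rn [ 0.5138 -0.1502  0.042 ] 217.58371412807105 0.05405652426081785
vial top [0.6602 0.016  0.04  ] 47.64158589032054 0.1680767510219155
jar [ 0.6998 -0.1955  0.036 ] -32.51883667206375 0.16609600243285785
handle [np.float64(0.6544043320650487), np.float64(-0.1087547288137162), 0.132]
```

```bash
cat >> h.py <<'E'
M=[.5546,-.1148,.0601]
def toolR(yaw,tilt,flip=0):
    "z forward-down tilted; jaws along magnifier y"
    c,s=np.cos(tilt),np.sin(tilt)
    z=np.array([s,0,-c]);y=np.array([0,1 if flip else -1,0.]);x=np.cross(y,z)
    return R.from_euler('z',yaw)*R.from_matrix(np.c_[x,y,z])
def chain(poses):
    s=ctrl.get_state();p,A=s["position"],R.from_rotvec(s["tool_rot"])
    for q,B in poses:
        print(np.round(1e3*A.inv().apply(np.array(q)-p),1),np.round((A.inv()*B).as_rotvec(),3),
          "mm %.0f deg %.0f"%(1e3*np.linalg.norm(np.array(q)-p),np.degrees((A.inv()*B).magnitude())));p,A=np.array(q),B
E
python3 - <<'E'
from h import *
print(R.from_rotvec(ctrl.get_state()["tool_rot"]).as_matrix().round(2))
K=np.array(mag(M,.089,np.pi,.09))+[0,-.0008,0]
for fl in(0,1):
    F=toolR(M[2],np.radians(35),fl);z=F.as_matrix()[:,2];D=toolR(M[2],0,fl)
    print(fl,z,K+.019*z)
    S=R.from_rotvec(ctrl.get_state()["tool_rot"])
    chain([((.36,.48,.26),S),((.48,.33,.27),toolR(.5,0,fl)),((.47,-.1,.28),D),(K-.06*z,F),(K+.019*z,F)])
E
```

```text
[[-0.93  0.37 -0.  ]
 [ 0.37  0.93 -0.  ]
 [-0.   -0.   -1.  ]]
0 [ 0.57254087  0.0344512  -0.81915204] [ 0.47663896 -0.12029111  0.07443611]
[-159.8  -71.3  -38.3] [0. 0. 0.] mm 179 deg 0
[-166.5  -95.9   -9.8] [-1.000e-03  2.000e-03  2.268e+00] mm 192 deg 130
[-214.9  372.6  -10. ] [0.   0.   0.44] mm 430 deg 25
[-39.9  20.7 140.9] [0.    0.611 0.   ] mm 148 deg 35
[-0. -0. 79.] [0. 0. 0.] mm 79 deg 0
1 [ 0.57254087  0.0344512  -0.81915204] [ 0.47663896 -0.12029111  0.07443611]
[-159.8  -71.3  -38.3] [0. 0. 0.] mm 179 deg 0
[-166.5  -95.9   -9.8] [-0.002 -0.001 -0.874] mm 192 deg 50
[ 214.9 -372.6  -10. ] [0.   0.   0.44] mm 430 deg 25
[ 39.9 -20.7 140.9] [ 0.    -0.611  0.   ] mm 148 deg 35
[ 0.  0. 79.] [0. 0. 0.] mm 79 deg 0
```

Run:
```python
from h import *
K=np.array(mag(M,.089,np.pi,.09))+[0,-.0008,0]
F=toolR(M[2],np.radians(35));z=F.as_matrix()[:,2]
chain([((.36,.48,.26),toolR(2.06,0)),((.48,.33,.27),toolR(1.36,0)),((.5,.12,.28),toolR(.66,0)),((.47,-.1,.28),toolR(.06,0)),(K-.06*z,F)])
```

```text
[-159.8  -71.3  -38.3] [-0.002  0.001  0.708] mm 179 deg 41
[-188.8   35.4  -10. ] [0.  0.  0.7] mm 192 deg 40
[-201.2   63.5  -10. ] [0.  0.  0.7] mm 211 deg 40
[-158.6  155.4    0. ] [0.  0.  0.6] mm 222 deg 34
[-39.9  20.7 140.9] [ 0.     0.611 -0.   ] mm 148 deg 35
```

```bash
python3 -m creep '[[[1,-160,-71,-38,0,0,0.7],[1,-160,-71,-38,0,0,0.7],[1,-160,-71,-38,0,0,0.7],[1,-160,-71,-38,0,0,0.7],[1,-160,-71,-38,0,0,0.7]]]'
python3 -m creep '[[[1,-189,35,-10,0,0,0.7],[1,-189,35,-10,0,0,0.7],[1,-189,35,-10,0,0,0.7],[1,-189,35,-10,0,0,0.7],[1,-189,35,-10,0,0,0.7]]]'
python3 - <<'E'
from h import *
print(ctrl.get_state()["joint_positions"].round(2),R.from_rotvec(ctrl.get_state()["tool_rot"]).as_matrix().round(2)[:,0])
chain([((.5,.12,.28),toolR(.66,0)),((.47,-.1,.28),toolR(.06,0))])
E
```

```text
time: 0.6
position: [0.3662, 0.4759, 0.2618]
tool_rot: [1.625, 2.685, 0.002]
ft_force: [-0.3, 0.7, 0.8]
grip_width: 1.001
time: 1.1
position: [0.4866, 0.3232, 0.2709]
tool_rot: [2.449, 1.961, 0.001]
ft_force: [0.6, 0.1, -0.3]
grip_width: 0.999
[-0.89  0.16  0.29  1.56 -0.04  1.43 -0.82] [ 0.22  0.98 -0.  ]
[-195.3   57.5   -8.4] [0.004 0.001 0.69 ] mm 204 deg 40
[-158.6  155.4    0. ] [0.  0.  0.6] mm 222 deg 34
```

```bash
python3 -m creep '[[[1,-195,57,-8,0,0,0.7],[1,-195,57,-8,0,0,0.7],[1,-195,57,-8,0,0,0.7],[1,-195,57,-8,0,0,0.7],[1,-195,57,-8,0,0,0.7]]]'
python3 -m creep '[[[1,-159,155,0,0,0,0.6],[1,-159,155,0,0,0,0.6],[1,-159,155,0,0,0,0.6],[1,-159,155,0,0,0,0.6],[1,-159,155,0,0,0,0.6]]]'
python3 - <<'E'
from h import *
print(ctrl.get_state()["joint_positions"].round(2))
K=np.array(mag(M,.089,np.pi,.09))+[0,-.0008,0]
F=toolR(M[2],np.radians(35));z=F.as_matrix()[:,2]
chain([(K-.06*z,F),(K+.019*z,F)])
E
```

```text
time: 1.6
position: [0.4989, 0.12, 0.2792]
tool_rot: [2.975, 1.004, 0.001]
ft_force: [0.8, -0.3, -0.3]
grip_width: 0.995
time: 2.1
position: [0.4675, -0.0971, 0.2786]
tool_rot: [3.14, 0.091, 0.0]
ft_force: [-0.2, -0.3, 0.8]
grip_width: 1.0
[-0.54 -0.12  0.64  1.79  0.07  1.44 -1.42]
[-37.5  23.7 139.5] [ 0.001  0.611 -0.002] mm 146 deg 35
[-0. -0. 79.] [0. 0. 0.] mm 79 deg 0
```

```bash
python3 -m creep '[[[0.5,-38,24,139,0,0.611,0],[0.5,-38,24,139,0,0.611,0],[0.5,-38,24,139,0,0.611,0],[0.5,-38,24,139,0,0.611,0],[0.5,-38,24,139,0,0.611,0]]]'
python3 - <<'E'
from h import *
import cv2
print(ctrl.get_state()["joint_positions"].round(2))
K=np.array(mag(M,.089,np.pi,.09))+[0,-.0008,0]
F=toolR(M[2],np.radians(35));z=F.as_matrix()[:,2]
chain([(K-.06*z,F),(K+.019*z,F)])
a=ctrl.get_image("top")[190:270,290:390,::-1];b=ctrl.get_image("side")[170:270,250:350,::-1]
cv2.imwrite("pics/c.png",np.hstack([cv2.resize(a,(500,400),interpolation=2),cv2.resize(b,(400,400),interpolation=2)])[:,:800])
E
```

```text
time: 2.6
position: [0.4503, -0.0993, 0.1846]
tool_rot: [-3.038, -0.15, -0.515]
ft_force: [0.1, 0.1, 0.0]
grip_width: 0.631
[ 0.2  -0.29  0.08  2.19 -0.17  0.95 -1.12]
[-34.8  23.3  35. ] [-0.056  0.274  0.022] mm 55 deg 16
[-0. -0. 79.] [0. 0. 0.] mm 79 deg 0
```

View pics/c.png

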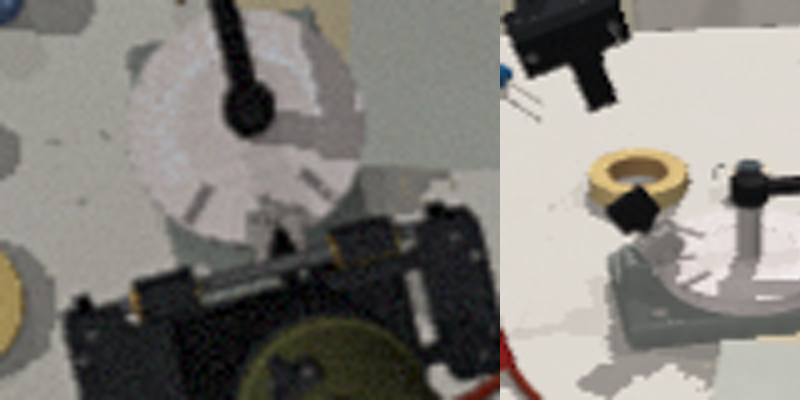

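Run:
```python
from h import *
K=np.array(mag(M,.089,np.pi,.09))+[0,-.0008,0]
F=toolR(M[2],np.radians(35));z=F.as_matrix()[:,2]
chain([(K-.035*z,F),(K+.019*z,F)])
```

```text
[-21.6  21.   57.7] [-0.052  0.283  0.012] mm 65 deg 16
[ 0. -0. 54.] [0. 0. 0.] mm 54 deg 0
```

```bash
python3 -m creep '[[[0.5,-22,21,58,-0.05,0.28,0.01],[0.5,-22,21,58,-0.05,0.28,0.01],[0.5,-22,21,58,-0.05,0.28,0.01],[0.5,-22,21,58,-0.05,0.28,0.01],[0.5,-22,21,58,-0.05,0.28,0.01]]]'
python3 - <<'E'
from h import *
print(ctrl.get_state()["joint_positions"].round(2))
K=np.array(mag(M,.089,np.pi,.09))+[0,-.0008,0]
F=toolR(M[2],np.radians(35));z=F.as_matrix()[:,2]
chain([(K-.035*z,F),(K+.019*z,F)])
E
```

```text
time: 3.2
position: [0.4626, -0.1242, 0.1135]
tool_rot: [-2.966, -0.112, -0.93]
ft_force: [-0.4, -0.4, 0.0]
grip_width: 0.502
[ 0.63 -0.3  -0.19  2.45 -0.7   0.56 -0.53]
[-10.8  -3.4 -13.8] [-0.017  0.003  0.01 ] mm 18 deg 1
[ 0. -0. 54.] [0. 0. 0.] mm 54 deg 0
```

```bash
python3 -m creep '[[[0.5,-11,-3,25,-0.02,0,0.01],[0.5,-11,-3,25,-0.02,0,0.01],[0.5,-11,-3,40,-0.02,0,0.01],[0.5,-11,-3,40,-0.02,0,0.01],[0.5,-11,-3,40,-0.02,0,0.01]]]'
python3 - <<'E'
from h import *
print(ctrl.get_state()["joint_positions"].round(2))
K=np.array(mag(M,.089,np.pi,.09))+[0,-.0008,0]
F=toolR(M[2],np.radians(35));z=F.as_matrix()[:,2]
chain([(K+.019*z,F),(K+.003*z,F)])
E
```

```text
time: 3.7
position: [0.4778, -0.1184, 0.0741]
tool_rot: [-2.98, -0.094, -0.932]
ft_force: [0.8, -0.4, 0.2]
grip_width: 0.5
[ 1.45 -0.3  -0.97  2.45 -1.12  0.58 -0.19]
[-0.8  1.9 -1. ] [-0.001  0.005  0.003] mm 2 deg 0
[ -0.   0. -16.] [0. 0. 0.] mm 16 deg 0
```

Run:
```python
from h import *
K=np.array(mag(M,.089,np.pi,.09))+[0,-.0008,0]
F=toolR(M[2],np.radians(18));z=F.as_matrix()[:,2]
chain([(K+.019*z,F)])
```

```text
[-6.4  1.8 -1.8] [-0.    -0.292  0.003] mm 7 deg 17
```

```bash
python3 -m creep '[[[0.5,-6,2,-2,0,-0.29,0],[0.5,-6,2,-2,0,-0.29,0],[0.5,-6,2,-2,0,-0.29,0],[0.5,-6,2,-2,0,-0.29,0],[0.5,-6,2,-2,0,-0.29,0]]]'
python3 - <<'E'
from h import *
import cv2
print(ctrl.get_state()["joint_positions"].round(2))
K=np.array(mag(M,.089,np.pi,.09))+[0,-.0008,0]
F=toolR(M[2],np.radians(18));z=F.as_matrix()[:,2]
chain([(K+.019*z,F)])
a=ctrl.get_image("top")[190:270,290:390,::-1];b=ctrl.get_image("side")[170:270,250:350,::-1]
cv2.imwrite("pics/d.png",np.hstack([cv2.resize(a,(375,300),interpolation=2),cv2.resize(b,(400,400),interpolation=2)[:300]]))
E
```

```text
time: 4.2
position: [0.4714, -0.1228, 0.0729]
tool_rot: [-3.094, -0.093, -0.497]
ft_force: [-0.6, -0.1, 0.4]
grip_width: 0.5
[ 1.71 -0.24 -1.3   2.24 -0.55  0.74 -0.77]
[ 0.1 -2.2  1. ] [ 0.003 -0.005  0.001] mm 2 deg 0
```

View pics/d.png

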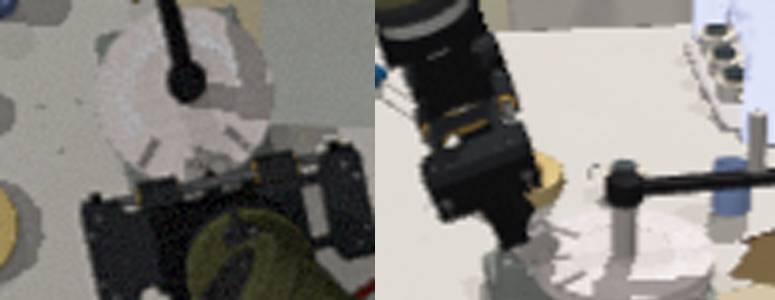

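```bash
python3 -m creep '[[[0.08,0,-2,1,0,0,0],[0.08,0,-2,1,0,0,0],[0.08,0,-2,1,0,0,0],[0.08,0,-2,1,0,0,0],[0.08,0,-2,1,0,0,0]]]' 20
python3 -m creep '[[[0.0,0,0,0,0,0,0],[0.0,0,0,0,0,0,0],[0.0,0,0,0,0,0,0]]]' 25
python3 - <<'E'
from h import *
print(ctrl.get_state()["joint_positions"].round(2), ctrl.get_state()["torque"].round(2))
E
```

```text
time: 4.8
position: [0.4713, -0.123, 0.0717]
tool_rot: [-3.097, -0.089, -0.497]
ft_force: [1.1, -2.3, -2.3]
grip_width: 0.159
time: 5.1
position: [0.4713, -0.1228, 0.0718]
tool_rot: [-3.096, -0.088, -0.497]
ft_force: [0.4, -5.2, -1.4]
grip_width: 0.156
[ 1.71 -0.24 -1.31  2.24 -0.54  0.74 -0.77] [-1.11  0.68 -0.37]
```

```bash
python3 -m creep '[[[0.0,0,2,0,0,0,0],[0.0,0,2,0,0,0,0],[0.0,0,2,0,0,0,0]]]' 25
python3 - <<'E'
from h import *
print(ctrl.get_state()["joint_positions"].round(2), ctrl.get_state()["torque"].round(2))
E
python3 -m creep '[[[0.0,0,4,0,0,0,0],[0.0,0,4,0,0,0,0],[0.0,0,4,0,0,0,0]]]' 25
python3 - <<'E'
from h import *
import cv2
print(ctrl.get_state()["joint_positions"].round(2), ctrl.get_state()["torque"].round(2))
b=ctrl.get_image("side")[170:270,250:350,::-1]
cv2.imwrite("pics/e.png",cv2.resize(b,(500,500),interpolation=2))
E
```

```text
time: 5.4
position: [0.4713, -0.1231, 0.0716]
tool_rot: [-3.094, -0.09, -0.495]
ft_force: [-3.2, 0.0, 2.5]
grip_width: 0.159
[ 1.71 -0.23 -1.31  2.24 -0.54  0.74 -0.77] [-0.    0.81  0.04]
time: 5.7
position: [0.4714, -0.1238, 0.0713]
tool_rot: [-3.089, -0.094, -0.491]
ft_force: [-6.3, 7.7, 11.1]
grip_width: 0.158
[ 1.72 -0.22 -1.32  2.23 -0.53  0.74 -0.77] [1.91 1.09 0.67]
```

View pics/e.png

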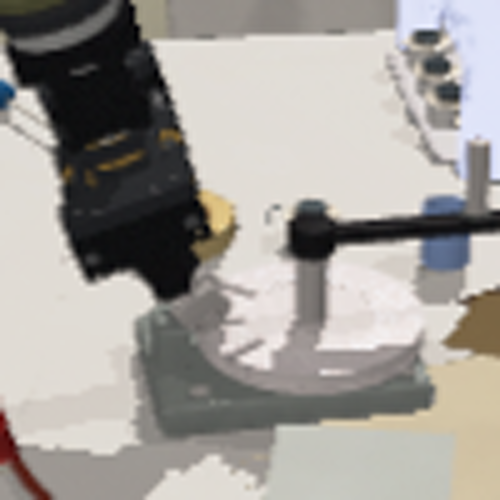

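```bash
python3 -m creep '[[[0.0,0,-4,0,0,0,0],[0.3,0,-4,0,0,0,0],[0.3,0,-4,0,0,0,0],[0.3,-1,-4,-4,0,0,0],[0.3,-1,-4,-4,0,0,0]]]' 25
python3 -m creep '[[[0.0,0,0,0,0,0,0],[0.0,0,0,0,0,0,0],[0,0,0,0,0,0,0],[0,0,0,0,0,0,0]]]' 25
python3 - <<'E'
from h import *
print(ctrl.get_state()["joint_positions"].round(2), ctrl.get_state()["torque"].round(2))
E
```

```text
time: 6.25
position: [0.4695, -0.1241, 0.0754]
tool_rot: [-3.095, -0.089, -0.497]
ft_force: [-0.4, 0.3, 0.4]
grip_width: 0.293
time: 6.65
position: [0.4692, -0.1234, 0.0751]
tool_rot: [-3.094, -0.091, -0.495]
ft_force: [-1.2, 2.2, 1.6]
grip_width: 0.111
[ 1.68 -0.24 -1.27  2.24 -0.54  0.75 -0.77] [0.37 0.64 0.32]
```

Gripped on something wider than the bar (13.8 mm) at first; 4 mm higher the opening is 9.7 mm, so it's now on the bar itself. Pulling out along the plunger axis.

```bash
python3 -m creep '[[[0,-1.5,0,-4,0,0,0],[0,-3,0,-8,0,0,0],[0,-4,0,-12,0,0,0],[0,-5,0,-16.5,0,0,0],[0,-5,0,-16.5,0,0,0]]]' 35
python3 - <<'E'
from h import *
s=ctrl.get_state()
kz=R.from_euler('z',M[2]).apply([-np.sin(np.radians(35)),0,np.cos(np.radians(35))])
d=s["position"]-np.array([0.4692,-0.1234,0.0751])
print(s["joint_positions"].round(2), s["torque"].round(2),"axial",d@kz*1e3,"off",(d-kz*(d@kz))*1e3, "Faxial",s["ft_force"]@kz)
E
```

```text
time: 7.15
position: [0.4595, -0.124, 0.0891]
tool_rot: [-3.095, -0.091, -0.497]
ft_force: [5.4, 0.8, -7.3]
grip_width: 0.114
[ 1.56 -0.27 -1.13  2.25 -0.55  0.79 -0.76] [-0.13  0.03  0.23] axial 17.004660247324846 off [ 0.03482541 -0.00579377  0.02409732] Faxial -9.122876015875551
```

```bash
cat >> h.py <<'E'
KZ=R.from_euler('z',M[2]).apply([-np.sin(np.radians(35)),0,np.cos(np.radians(35))])
def twist(A,ths):
    s=ctrl.get_state();p=s["position"];B=R.from_rotvec(s["tool_rot"])
    for t in ths:
        Q=R.from_rotvec(KZ*t);q=A+Q.apply(p-A)
        print(t,np.round(1e3*B.inv().apply(q-p),1).tolist(),np.round((B.inv()*Q*B).as_rotvec(),3).tolist())
E
python3 - <<'E'
from h import *
A=np.array([.4657,-.1238,.090])
p=ctrl.get_state();g=p["position"]-.019*R.from_rotvec(p["tool_rot"]).as_matrix()[:,2]
print("grasp off axis mm",((g-A)-KZ*((g-A)@KZ))*1e3)
twist(A,[.14,.28,.42,.56,.70,.84,.98])
E
```

```text
grasp off axis mm [-0.13361824  0.25255762 -0.08276973]
0.14 [0.0, 0.8, -0.0] [-0.04, 0.001, -0.134]
0.28 [0.2, 1.6, -0.0] [-0.081, 0.001, -0.268]
0.42 [0.4, 2.3, -0.1] [-0.121, 0.002, -0.402]
0.56 [0.7, 3.0, -0.2] [-0.161, 0.002, -0.536]
0.7 [1.2, 3.7, -0.3] [-0.202, 0.003, -0.67]
0.84 [1.7, 4.2, -0.5] [-0.242, 0.003, -0.804]
0.98 [2.2, 4.8, -0.7] [-0.283, 0.004, -0.938]
```

```bash
python3 -m creep '[[[0,0,0.8,0,-0.04,0,-0.134],[0,0.2,1.6,0,-0.081,0,-0.268],[0,0.4,2.3,-0.1,-0.121,0,-0.402],[0,0.4,2.3,-0.1,-0.121,0,-0.402]]]'
python3 - <<'E'
from h import *
s=ctrl.get_state()
print(s["joint_positions"].round(2), s["torque"].round(2),"Fax",s["ft_force"]@KZ)
p=s;g=p["position"]-.019*R.from_rotvec(p["tool_rot"]).as_matrix()[:,2]
A=np.array([.4657,-.1238,.090]);print((g-A).round(4),(g-A)@KZ)
twist(A,[.14,.28,.42,.56,.7])
E
```

```text
time: 7.55
position: [0.4602, -0.1262, 0.0891]
tool_rot: [2.853, 0.648, 0.469]
ft_force: [5.3, -3.4, -7.2]
grip_width: 0.115
[ 1.3  -0.29 -0.99  2.3  -0.39  0.67 -0.57] [-0.29 -0.05  0.04] Fax -8.788628163282395
[-0.012  -0.0005  0.0169] 0.020697432744798582
0.14 [0.0, 0.8, -0.0] [-0.041, 0.001, -0.134]
0.28 [0.2, 1.5, -0.0] [-0.081, 0.001, -0.268]
0.42 [0.4, 2.3, -0.1] [-0.122, 0.002, -0.402]
0.56 [0.7, 2.9, -0.2] [-0.162, 0.002, -0.536]
0.7 [1.1, 3.6, -0.3] [-0.203, 0.003, -0.67]
```

```bash
python3 -m creep '[[[0,0,0.8,0,-0.041,0,-0.134],[0,0.2,1.5,0,-0.081,0,-0.268],[0,0.4,2.3,-0.1,-0.122,0,-0.402],[0,0.7,2.9,-0.2,-0.162,0,-0.536],[0,0.7,2.9,-0.2,-0.162,0,-0.536]]]'
python3 - <<'E'
from h import *
s=ctrl.get_state()
print(s["joint_positions"].round(2), s["torque"].round(2),"Fax",s["ft_force"]@KZ)
p=s;B=R.from_rotvec(p["tool_rot"]);g=p["position"]-.019*B.as_matrix()[:,2]
A=np.array([.4657,-.1238,.090]);print((g-A).round(4),(g-A)@KZ)
print("twist from start",(B*R.from_rotvec([-3.095,-0.091,-0.497]).inv()).as_rotvec()@KZ)
print("KZ in tool",B.inv().apply(KZ).round(3))
E
```

```text
time: 8.05
position: [0.462, -0.1284, 0.0903]
tool_rot: [2.39, 1.257, 0.406]
ft_force: [7.4, -4.1, -7.0]
grip_width: 0.11
[ 0.86 -0.3  -0.7   2.4  -0.07  0.48 -0.41] [-0.34 -0.01 -0.05] Fax -9.892395724493388
[-0.0119 -0.0005  0.017 ] 0.020719387953669496
twist from start 0.9846421449937821
KZ in tool [-0.291  0.003 -0.957]
```

```bash
python3 -m creep '[[[0,0.3,0,1.2,0,0,0],[0,0.6,0,2.4,0,0,0],[0,0.6,0,2.4,0,0,0],[0,0.6,0,2.4,0,0,0]]]'
python3 -m creep '[[[0.3,0,0,0,0,0,0],[0.4,0,0,0,0,0,0],[0.4,0,0,0,0,0,0],[0.4,0,0,0,0,0,0]]]'
python3 - <<'E'
from h import *
print(ctrl.get_state()["joint_positions"].round(2))
E
```

```text
time: 8.45
position: [0.4633, -0.1287, 0.0885]
tool_rot: [2.396, 1.251, 0.406]
ft_force: [6.0, 1.3, -5.0]
grip_width: 0.112
time: 8.85
position: [0.4627, -0.1294, 0.0885]
tool_rot: [2.396, 1.25, 0.404]
ft_force: [0.2, -0.7, -0.3]
grip_width: 0.364
[ 0.87 -0.29 -0.71  2.4  -0.06  0.48 -0.42]
```

Run:
```python
from h import *
s=ctrl.get_state();B=R.from_rotvec(s["tool_rot"]);p=s["position"]
print(B.as_matrix().round(2))
z=B.as_matrix()[:,2];q1=p-.05*z
H=np.array(mag(M,.1,0,.113))
chain([(q1,B),((.50,-.12,.24),toolR(.5,0)),(H+[0,0,.1],toolR(.06,0)),(H,toolR(.06,0))])
```

```text
[[ 0.56  0.71  0.43]
 [ 0.83 -0.52 -0.22]
 [ 0.07  0.48 -0.88]]
[ -0.  -0. -50.] [0. 0. 0.] mm 50 deg 0
[ 38.6  94.1 -68.6] [ 0.474 -0.184  0.452] mm 123 deg 39
[140.9  64.2  27. ] [0.   0.   0.44] mm 157 deg 25
[  0.   0. 100.] [0. 0. 0.] mm 100 deg 0
```

```bash
python3 -m creep '[[[0.5,0,0,-8,0,0,0],[0.5,0,0,-16,0,0,0],[0.5,0,0,-24,0,0,0],[0.5,0,0,-34,0,0,0],[0.5,0,0,-34,0,0,0]]]'
python3 - <<'E'
from h import *
s=ctrl.get_state();B=R.from_rotvec(s["tool_rot"]);p=s["position"]
print(s["joint_positions"].round(2))
H=np.array(mag(M,.1,0,.113))
chain([((.48,-.12,.22),toolR(.7,0)),(H+[0,0,.1],toolR(.06,0)),(H,toolR(.06,0))])
E
```

```text
time: 9.35
position: [0.4587, -0.1206, 0.1139]
tool_rot: [2.396, 1.257, 0.402]
ft_force: [0.6, 0.6, -0.2]
grip_width: 0.498
[ 0.24 -0.3  -0.17  2.4   0.25  0.59 -0.71]
[ 19.3  65.4 -84.1] [ 0.484 -0.134  0.261] mm 108 deg 32
[140.6 103.8   7. ] [0.   0.   0.64] mm 175 deg 37
[  0.   0. 100.] [0. 0. 0.] mm 100 deg 0
```

```bash
python3 -m creep '[[[0.5,10,32,-42,0.24,-0.07,0.13],[0.5,19,65,-84,0.484,-0.134,0.26],[0.5,19,65,-84,0.484,-0.134,0.26],[0.5,19,65,-84,0.484,-0.134,0.26],[0.5,19,65,-84,0.484,-0.134,0.26]]]'
python3 -m creep '[[[0.5,141,104,7,0,0,0.64],[0.5,141,104,7,0,0,0.64],[0.5,141,104,7,0,0,0.64],[0.5,141,104,7,0,0,0.64],[0.5,141,104,7,0,0,0.64]]]'
python3 - <<'E'
from h import *
import cv2
s=ctrl.get_state();print(s["joint_positions"].round(2))
a=ctrl.get_image("top");b=ctrl.get_image("side")
cv2.imwrite("pics/top1.png",a[:,:,::-1]);cv2.imwrite("pics/side1.png",b[:,:,::-1])
a=a[130:270,260:400,::-1];b=b[180:280,260:400,::-1]
cv2.imwrite("pics/f.png",np.hstack([cv2.resize(a,(390,390),interpolation=2),cv2.resize(b,(410,293),interpolation=2)[:,:].copy() if 0 else cv2.copyMakeBorder(cv2.resize(b,(410,293),interpolation=2),0,97,0,0,0)]))
H=np.array(mag(M,.1,0,.113))
chain([(H+[0,0,.1],toolR(.06,0)),(H,toolR(.06,0))])
E
```

```text
time: 9.85
position: [0.4806, -0.1248, 0.2175]
tool_rot: [-2.953, -1.063, 0.005]
ft_force: [-0.2, 0.1, -0.3]
grip_width: 0.496
time: 10.35
position: [0.655, -0.1103, 0.2088]
tool_rot: [-3.138, -0.086, 0.003]
ft_force: [-0.5, -0.2, 0.1]
grip_width: 0.499
[ 0.16  0.36 -0.04  1.43  0.01  1.36 -1.4 ]
[ 1.9 -2.6 -3.2] [-0.001  0.003 -0.003] mm 5 deg 0
[  0.   0. 100.] [0. 0. 0.] mm 100 deg 0
```

View pics/f.png

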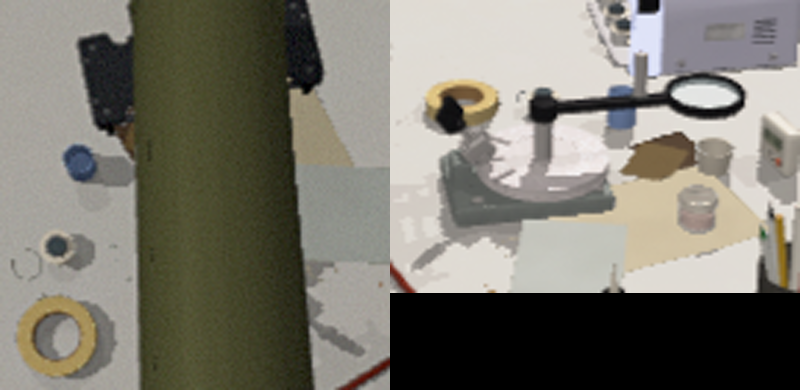

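The side view shows the knob out and twisted (parked). Next: the handle.

```bash
python3 -m creep '[[[0.5,1,-1,40,0,0,0],[0.5,1,-1,70,0,0,0],[0.5,1,-1,95,0,0,0],[0.5,1,-1,95,0,0,0]]]'
python3 -m creep '[[[0,0,0,0,0,0,0],[0,0,0,0,0,0,0],[0,0,0,0,0,0,0],[0,0,0,0,0,0,0],[0,0,0,0,0,0,0]]]' 20
python3 - <<'E'
from h import *
print(ctrl.get_state()["joint_positions"].round(2),ctrl.get_state()["torque"].round(2))
E
```

```text
time: 10.85
position: [0.6498, -0.1107, 0.1121]
tool_rot: [-3.139, -0.089, 0.015]
ft_force: [-0.5, -0.5, 0.8]
grip_width: 0.502
time: 11.35
position: [0.6546, -0.1104, 0.1174]
tool_rot: [3.14, 0.088, -0.001]
ft_force: [-0.4, -0.1, 3.2]
grip_width: 0.153
[ 0.15  0.41 -0.04  1.54  0.02  1.19 -1.4 ] [ 0.13  0.22 -0.02]
```

```bash
cat >> h.py <<'E'
PV=np.array([.555,-.117])
def swing(ths,follow=1.):
    s=ctrl.get_state();p=s["position"];B=R.from_rotvec(s["tool_rot"]);A=np.array([*PV,p[2]])
    print("now deg",np.degrees(np.arctan2(*(p[:2]-PV)[::-1])),"r",np.hypot(*(p[:2]-PV)))
    for t in ths:
        t=np.radians(t);Q=R.from_euler('z',t);q=A+Q.apply(p-A);W=R.from_euler('z',t*follow)
        print(np.degrees(t).round(1),np.round(1e3*B.inv().apply(q-p),1).tolist(),np.round((B.inv()*W*B).as_rotvec(),3).tolist())
E
python3 - <<'E'
from h import *
swing([5,10,15,20,26])
E
```

```text
now deg 3.797035941395279 r 0.09984983424242838
5.0 [-0.5, -8.7, -0.0] [-0.0, 0.0, -0.087]
10.0 [-1.7, -17.3, -0.0] [-0.0, 0.0, -0.175]
15.0 [-3.7, -25.8, -0.0] [-0.0, 0.0, -0.262]
20.0 [-6.4, -34.1, -0.0] [-0.0, 0.0, -0.349]
26.0 [-10.5, -43.7, -0.0] [-0.0, 0.0, -0.454]
```

```bash
python3 -m creep '[[[0,-0.5,-8.7,0,0,0,-0.087],[0,-1.7,-17.3,0,0,0,-0.175],[0,-3.7,-25.8,0,0,0,-0.262],[0,-6.4,-34.1,0,0,0,-0.349],[0,-10.5,-43.7,0,0,0,-0.454]]]' 20
python3 - <<'E'
from h import *
print(ctrl.get_state()["joint_positions"].round(2),ctrl.get_state()["torque"].round(2))
swing([4,8,12,16,17.5])
E
```

```text
time: 11.85
position: [0.6424, -0.0685, 0.1174]
tool_rot: [3.036, 0.796, 0.001]
ft_force: [1.5, -1.7, 1.8]
grip_width: 0.153
[ 0.16  0.38 -0.13  1.59  0.05  1.17 -1.03] [-0.36 -0.14 -0.03]
now deg 29.038566506513106 r 0.09999093897557403
4.0 [-0.2, -7.0, -0.0] [0.0, 0.0, -0.07]
8.0 [-0.9, -13.9, -0.0] [0.0, 0.0, -0.14]
12.0 [-2.1, -20.8, -0.1] [0.0, 0.001, -0.209]
16.0 [-3.7, -27.6, -0.1] [0.0, 0.001, -0.279]
17.5 [-4.4, -30.1, -0.1] [0.0, 0.001, -0.305]
```

```bash
python3 -m creep '[[[0,-0.2,-7,0,0,0,-0.07],[0,-0.9,-13.9,0,0,0,-0.14],[0,-2.1,-20.8,0,0,0,-0.209],[0,-3.7,-27.6,0,0,0,-0.279],[0,-3.7,-27.6,0,0,0,-0.279]]]' 20
python3 - <<'E'
from h import *
import cv2
print(ctrl.get_state()["joint_positions"].round(2),ctrl.get_state()["torque"].round(2))
swing([1,2])
a=ctrl.get_image("top");b=ctrl.get_image("side")
cv2.imwrite("pics/top2.png",a[:,:,::-1]);cv2.imwrite("pics/side2.png",b[:,:,::-1])
a=a[150:265,270:370,::-1];b=b[180:280,260:360,::-1]
cv2.imwrite("pics/g.png",np.hstack([cv2.resize(a,(348,400),interpolation=2),cv2.resize(b,(400,400),interpolation=2)]))
E
```

```text
time: 12.35
position: [0.6244, -0.045, 0.1173]
tool_rot: [2.899, 1.209, -0.003]
ft_force: [-1.5, -0.1, 5.0]
grip_width: 0.154
[ 0.18  0.35 -0.18  1.64  0.07  1.17 -0.8 ] [0.02 0.47 0.05]
now deg 46.01960990898118 r 0.09999524572034521
1.0 [-0.0, -1.7, 0.0] [-0.0, -0.0, -0.017]
2.0 [-0.1, -3.5, 0.0] [-0.0, -0.0, -0.035]
```

View pics/g.png

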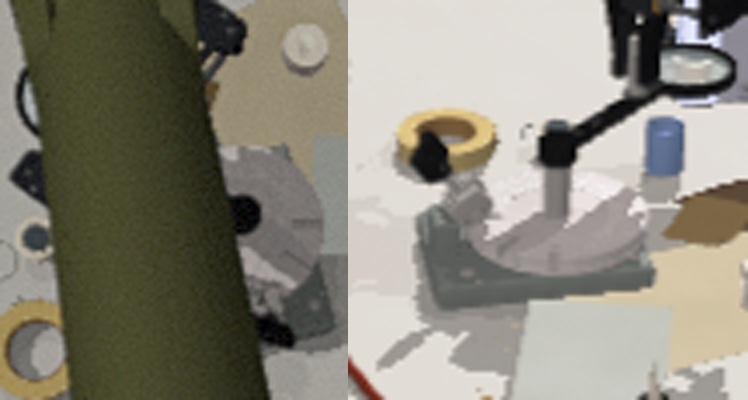

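Run:
```python
from h import *
import cv2
def prof(f,lo,hi,c,yaw):
    g=cv2.cvtColor(cv2.imread(f),cv2.COLOR_BGR2GRAY).astype(np.float32)
    an=np.arange(lo,hi,.5);o=[]
    for a in an:
        t=np.radians(a)+yaw
        uv=np.array([proj("top",[c[0]+r*np.cos(t),c[1]+r*np.sin(t),.042]) for r in np.arange(.046,.063,.001)],np.float32)
        o.append(cv2.remap(g,uv[:,:1],uv[:,1:],cv2.INTER_LINEAR).mean())
    o=np.array(o);b=np.median(o);i=o.argmin();k=slice(max(i-14,0),i+15);w=np.clip(b-6-o[k],0,None)
    return round((w*an[k]).sum()/w.sum(),2),round(float(b),1),round(float(o.min()),1)
yaw=np.radians(3.8)
print("hub back",back("top",T(339,348),.106))
for dx in(-.003,0,.003):
  for dy in(-.002,0,.002,.004):
    c=PV+[dx,dy];print(dx,dy,"L",prof("pics/top0.png",122,155,c,yaw),"R0",prof("pics/top0.png",202,240,c,yaw),"R1",prof("pics/top2.png",245,282,c,yaw))
```

```text
hub back [ 0.55058428 -0.11548262  0.106     ]
-0.003 -0.002 L (np.float64(133.01), 151.6, 93.6) R0 (np.float64(214.3), 144.5, 101.8) R1 (np.float64(260.21), 118.0, 96.4)
-0.003 0 L (np.float64(134.65), 151.8, 93.6) R0 (np.float64(215.99), 142.8, 100.0) R1 (np.float64(260.51), 118.1, 95.8)
-0.003 0.002 L (np.float64(136.31), 152.0, 93.8) R0 (np.float64(217.65), 141.3, 98.3) R1 (np.float64(260.85), 118.0, 95.9)
-0.003 0.004 L (np.float64(137.94), 151.9, 94.6) R0 (np.float64(219.33), 139.9, 97.8) R1 (np.float64(261.14), 117.7, 95.8)
0 -0.002 L (np.float64(135.06), 151.8, 94.6) R0 (np.float64(212.29), 138.5, 97.7) R1 (np.float64(257.05), 118.1, 95.5)
0 0 L (np.float64(136.72), 151.7, 93.7) R0 (np.float64(213.96), 139.4, 96.9) R1 (np.float64(257.36), 118.3, 95.4)
0 0.002 L (np.float64(138.36), 151.7, 93.3) R0 (np.float64(215.63), 138.9, 97.0) R1 (np.float64(257.69), 118.3, 95.0)
0 0.004 L (np.float64(140.01), 151.9, 93.2) R0 (np.float64(217.27), 137.8, 97.7) R1 (np.float64(258.02), 118.1, 95.3)
0.003 -0.002 L (np.float64(137.08), 151.8, 98.8) R0 (np.float64(210.3), 128.4, 96.5) R1 (np.float64(253.87), 118.3, 95.6)
0.003 0 L (np.float64(138.71), 151.8, 96.0) R0 (np.float64(211.98), 130.6, 96.6) R1 (np.float64(254.21), 118.5, 95.0)
0.003 0.002 L (np.float64(140.37), 151.7, 94.2) R0 (np.float64(213.64), 132.9, 97.5) R1 (np.float64(254.55), 118.5, 94.2)
0.003 0.004 L (np.float64(142.06), 151.7, 93.9) R0 (np.float64(215.29), 135.9, 98.9) R1 (np.float64(254.92), 118.4, 95.3)
```

```bash
python3 -m creep '[[[0.2,0,0,0,0,0,0],[0.45,0,0,0,0,0,0],[0.45,0,0,0,0,0,0],[0.45,0,0,-40,0,0,0],[0.45,0,0,-95,0,0,0]]]' 20
python3 - <<'E'
from h import *
V=R.from_rotvec
chain([((.4806,-.1248,.2175),V([-2.953,-1.063,.005])),((.4587,-.1206,.1139),V([2.396,1.257,.402])),((.4627,-.1294,.0885),V([2.396,1.25,.404]))])
E
```

```text
time: 12.95
position: [0.6224, -0.0455, 0.2037]
tool_rot: [-2.898, -1.205, 0.014]
ft_force: [1.5, 0.8, 0.3]
grip_width: 0.424
[-156.3  -44.7  -12.4] [-0.002  0.006  0.097] mm 163 deg 6
[-14.  -16.8 103.7] [-0.488  0.137 -0.269] mm 106 deg 33
[-6.8 -4.7 25.9] [-0.004 -0.001  0.004] mm 27 deg 0
```

```bash
python3 -m creep '[[[0.5,-156,-45,-12,0,0,0.1],[0.5,-156,-45,-12,0,0,0.1],[0.5,-156,-45,-12,0,0,0.1],[0.5,-156,-45,-12,0,0,0.1],[0.5,-156,-45,-12,0,0,0.1]]]' 20
python3 - <<'E'
from h import *
V=R.from_rotvec;print(ctrl.get_state()["joint_positions"].round(2))
chain([((.4587,-.1206,.1139),V([2.396,1.257,.402])),((.4627,-.1294,.0885),V([2.396,1.25,.404]))])
E
```

```text
time: 13.45
position: [0.4815, -0.1261, 0.2191]
tool_rot: [2.958, 1.054, -0.003]
ft_force: [1.0, 0.7, 0.5]
grip_width: 0.497
[ 0.31  0.01 -0.11  1.82  0.    1.32 -0.69]
[-14.  -18.7 105.2] [-0.483  0.14  -0.275] mm 108 deg 33
[-6.8 -4.7 25.9] [-0.004 -0.001  0.004] mm 27 deg 0
```

```bash
python3 -m creep '[[[0.5,-4,-5,25,-0.12,0.03,-0.07],[0.5,-7,-9,45,-0.24,0.07,-0.14],[0.5,-10,-14,65,-0.36,0.1,-0.2],[0.5,-14,-19,80,-0.48,0.14,-0.27],[0.5,-14,-19,98,-0.48,0.14,-0.27]]]' 20
python3 - <<'E'
from h import *
V=R.from_rotvec;print(ctrl.get_state()["joint_positions"].round(2))
chain([((.4587,-.1206,.1139),V([2.396,1.257,.402])),((.4627,-.1294,.0885),V([2.396,1.25,.404]))])
E
```

```text
time: 13.95
position: [0.4579, -0.1162, 0.1138]
tool_rot: [2.402, 1.268, 0.394]
ft_force: [-0.5, -0.5, -0.3]
grip_width: 0.499
[ 0.24 -0.3  -0.18  2.39  0.24  0.6  -0.71]
[-3.2  2.9  1.2] [-0.011  0.     0.004] mm 4 deg 1
[-6.8 -4.7 25.9] [-0.004 -0.001  0.004] mm 27 deg 0
```

```bash
python3 -m creep '[[[0.45,-4,-1,9,-0.01,0,0],[0.45,-7,-2,18,-0.01,0,0],[0.45,-10,-2,27,-0.01,0,0],[0.45,-10,-2,27,-0.01,0,0],[0.45,-10,-2,27,-0.01,0,0]]]' 20
python3 - <<'E'
from h import *
V=R.from_rotvec;print(ctrl.get_state()["joint_positions"].round(2))
chain([((.4627,-.1294,.0885),V([2.396,1.25,.404]))])
E
```

```text
time: 14.45
position: [0.4667, -0.1319, 0.0944]
tool_rot: [2.394, 1.253, 0.406]
ft_force: [0.0, -0.7, 0.2]
grip_width: 0.45
[ 0.27 -0.24 -0.17  2.41  0.28  0.52 -0.72]
[-0.5 -7.   2.9] [ 0.001 -0.002  0.002] mm 8 deg 0
```

```bash
python3 -m creep '[[[0.45,-0.5,-7,3,0,0,0],[0.45,-0.5,-7,3,0,0,0],[0.45,-0.5,-7,3,0,0,0],[0.45,-0.5,-7,3,0,0,0],[0.45,-0.5,-7,3,0,0,0]]]' 20
python3 - <<'E'
from h import *
V=R.from_rotvec;print(ctrl.get_state()["joint_positions"].round(2))
chain([((.4627,-.1294,.0885),V([2.396,1.25,.404]))])
E
```

```text
time: 14.95
position: [0.4623, -0.1295, 0.0886]
tool_rot: [2.393, 1.253, 0.407]
ft_force: [0.3, 0.1, 0.7]
grip_width: 0.45
[ 0.28 -0.25 -0.18  2.42  0.28  0.51 -0.74]
[0.3 0.2 0.2] [ 0.002 -0.002  0.002] mm 0 deg 0
```

```bash
python3 -m creep '[[[0,0,0,0,0,0,0],[0,0,0,0,0,0,0],[0,0,0,0,0,0,0],[0,0,0,0,0,0,0],[0,0,0,0,0,0,0]]]' 35
python3 -m creep '[[[0,-0.5,0,-1.2,0,0,0],[0,-0.8,0,-2.4,0,0,0],[0,-0.8,0,-2.4,0,0,0]]]' 35
python3 - <<'E'
from h import *
s=ctrl.get_state();print(s["joint_positions"].round(2),s["torque"].round(2),s["ft_force"]@KZ)
B=R.from_rotvec(s["tool_rot"]);g=s["position"]-.019*B.as_matrix()[:,2]
A=np.array([.4657,-.1238,.090]);print((g-A).round(4),(g-A)@KZ,"twist",(B*R.from_rotvec([-3.095,-0.091,-0.497]).inv()).as_rotvec()@KZ)
twist(A,[-.14,-.28,-.42,-.49])
E
```

```text
time: 15.45
position: [0.4625, -0.1297, 0.0886]
tool_rot: [2.392, 1.253, 0.407]
ft_force: [1.8, -0.9, -1.6]
grip_width: 0.11
time: 15.75
position: [0.4611, -0.1297, 0.0903]
tool_rot: [2.393, 1.253, 0.407]
ft_force: [6.8, -2.7, -5.9]
grip_width: 0.11
[ 0.27 -0.25 -0.18  2.42  0.28  0.51 -0.73] [-0.08  0.09  0.09] -8.640523910271368
[-0.0129 -0.0018  0.017 ] 0.02131860077742299 twist 0.9813675593362833
-0.14 [0.1, -1.0, -0.0] [0.041, -0.001, 0.134]
-0.28 [0.3, -1.9, -0.1] [0.081, -0.001, 0.268]
-0.42 [0.6, -2.8, -0.2] [0.122, -0.002, 0.402]
-0.49 [0.8, -3.2, -0.3] [0.142, -0.002, 0.469]
```

```bash
python3 -m creep '[[[0,0.1,-1,0,0.041,0,0.134],[0,0.3,-1.8,0,0.081,0,0.268],[0,0.6,-2.6,-0.2,0.122,0,0.402],[0,0.8,-3,-0.3,0.142,0,0.469],[0,0.8,-3,-0.3,0.142,0,0.469]]]' 35
python3 - <<'E'
from h import *
s=ctrl.get_state();print(s["joint_positions"].round(2),s["torque"].round(2),s["ft_force"]@KZ)
B=R.from_rotvec(s["tool_rot"]);g=s["position"]-.019*B.as_matrix()[:,2]
A=np.array([.4657,-.1238,.090]);print((g-A).round(4),(g-A)@KZ,"twist",(B*R.from_rotvec([-3.095,-0.091,-0.497]).inv()).as_rotvec()@KZ)
twist(A,[-.14,-.28,-.42,-.49,-.52])
E
```

```text
time: 16.25
position: [0.4592, -0.1272, 0.0887]
tool_rot: [2.807, 0.725, 0.463]
ft_force: [5.7, -0.7, -6.2]
grip_width: 0.109
[ 0.3  -0.19 -0.12  2.33  0.05  0.63 -0.92] [0.18 0.07 0.11] -8.278681463119273
[-0.0132 -0.0012  0.0164] 0.020984673562152674 twist 0.4884478195300668
-0.14 [0.1, -1.0, -0.0] [0.04, -0.001, 0.134]
-0.28 [0.3, -1.9, -0.1] [0.081, -0.001, 0.268]
-0.42 [0.7, -2.8, -0.2] [0.121, -0.002, 0.402]
-0.49 [0.9, -3.2, -0.3] [0.142, -0.002, 0.469]
-0.52 [1.0, -3.4, -0.3] [0.15, -0.002, 0.498]
```

```bash
python3 -m creep '[[[0,0,-1,0,0.04,0,0.134],[0,0.2,-1.8,-0.1,0.081,0,0.268],[0,0.5,-2.6,-0.2,0.121,0,0.402],[0,0.7,-3,-0.3,0.142,0,0.469],[0,0.7,-3,-0.3,0.142,0,0.469]]]' 35
python3 - <<'E'
from h import *
s=ctrl.get_state();print(s["joint_positions"].round(2),s["torque"].round(2),s["ft_force"]@KZ)
B=R.from_rotvec(s["tool_rot"]);g=s["position"]-.019*B.as_matrix()[:,2]
A=np.array([.4657,-.1238,.090]);print((g-A).round(4),(g-A)@KZ,"twist",(B*R.from_rotvec([-3.095,-0.091,-0.497]).inv()).as_rotvec()@KZ)
E
```

```text
time: 16.75
position: [0.4583, -0.124, 0.0882]
tool_rot: [-3.093, -0.091, -0.498]
ft_force: [6.0, 0.8, -6.3]
grip_width: 0.112
[ 0.35 -0.14 -0.05  2.28 -0.18  0.71 -1.1 ] [0.07 0.01 0.42] -8.598337908975653
[-0.0134 -0.0005  0.0162] 0.020958968932667275 twist -0.0006887988292314979
```

```bash
cat > f.py <<'E'
from h import *
s=ctrl.get_state()
B=R.from_rotvec(s["tool_rot"]);g=s["position"]-.019*B.as_matrix()[:,2]
A=np.array([.4657,-.1238,.090]);print("Fax",(s["ft_force"]@KZ).round(1),"plunger mm",((g-A)@KZ*1e3-3.7).round(1))
E
python3 -m creep '[[[0,1,0,3,0,0,0],[0,1.4,0,4.8,0,0,0],[0,1.4,0,4.8,0,0,0]]]' 35; python3 f.py
python3 -m creep '[[[0,0.6,0,2,0,0,0],[0,0.6,0,2,0,0,0],[0,0.6,0,2,0,0,0]]]' 35; python3 f.py
python3 -m creep '[[[0,0.6,0,2,0,0,0],[0,0.6,0,2,0,0,0],[0,0.6,0,2,0,0,0]]]' 35; python3 f.py
```

```text
time: 17.05
position: [0.4612, -0.1237, 0.0841]
tool_rot: [-3.094, -0.095, -0.498]
ft_force: [5.9, 0.5, -6.8]
grip_width: 0.108
Fax -9.0 plunger mm 12.2
time: 17.35
position: [0.462, -0.1237, 0.0828]
tool_rot: [-3.094, -0.094, -0.498]
ft_force: [2.8, 1.8, -3.7]
grip_width: 0.116
Fax -4.7 plunger mm 10.7
time: 17.65
position: [0.4628, -0.1237, 0.0816]
tool_rot: [-3.094, -0.094, -0.497]
ft_force: [-2.0, 2.5, 5.8]
grip_width: 0.109
Fax 5.8 plunger mm 9.3
```

```bash
python3 -m creep '[[[0.2,-0.5,0,-2,0,0,0],[0.5,-0.5,0,-2,0,0,0],[0.5,-0.5,0,-2,0,0,0],[0.5,-0.5,0,-2,0,0,0]]]' 20
python3 -m creep '[[[0.5,0,0,-10,0,0,0],[0.5,0,0,-20,0,0,0],[0.5,0,0,-30,0,0,0],[0.5,0,0,-42,0,0,0],[0.5,0,0,-42,0,0,0]]]'
python3 - <<'E'
from h import *
print(ctrl.get_state()["joint_positions"].round(2))
chain([((.48,-.12,.23),toolR(.35,0)),((.6244,-.045,.20),toolR(.79,0)),((.6244,-.045,.117),toolR(.79,0))])
E
```

```text
time: 18.05
position: [0.4619, -0.1243, 0.0829]
tool_rot: [-3.095, -0.092, -0.498]
ft_force: [0.2, 0.4, 0.0]
grip_width: 0.383
time: 18.55
position: [0.45, -0.1254, 0.1254]
tool_rot: [-3.095, -0.093, -0.505]
ft_force: [-0.6, -0.8, -0.1]
grip_width: 0.502
[ 0.36 -0.22 -0.05  2.25 -0.17  0.8  -1.11]
[ 61.9  -3.  -89.6] [ 0.052 -0.32  -0.288] mm 109 deg 25
[161.4 -20.9  30. ] [ 0.    0.   -0.44] mm 165 deg 25
[ 0.  0. 83.] [0. 0. 0.] mm 83 deg 0
```

```bash
python3 -m creep '[[[0.5,30,-2,-45,0.02,-0.1,-0.1],[0.5,62,-3,-90,0.05,-0.32,-0.29],[0.5,62,-3,-90,0.05,-0.32,-0.29],[0.5,62,-3,-90,0.05,-0.32,-0.29]]]' 20
python3 -m creep '[[[0.5,161,-21,30,0,0,-0.44],[0.5,161,-21,30,0,0,-0.44],[0.5,161,-21,30,0,0,-0.44],[0.5,161,-21,30,0,0,-0.44],[0.5,161,-21,30,0,0,-0.44]]]'
python3 - <<'E'
from h import *
print(ctrl.get_state()["joint_positions"].round(2))
chain([((.6244,-.045,.117),toolR(.79,0))])
E
```

```text
time: 18.95
position: [0.4834, -0.1183, 0.2293]
tool_rot: [3.091, 0.558, -0.003]
ft_force: [0.2, 0.1, -0.1]
grip_width: 0.5
time: 19.45
position: [0.6226, -0.0426, 0.1947]
tool_rot: [-2.895, -1.212, 0.01]
ft_force: [0.1, -0.8, 0.5]
grip_width: 0.499
[ 0.19  0.29 -0.2   1.55  0.06  1.31 -0.8 ]
[-0.1  3.3 77.7] [-0.005  0.005  0.003] mm 78 deg 0
```

```bash
python3 -m creep '[[[0.5,0,3,30,0,0,0],[0.5,0,3,60,0,0,0],[0.5,0,3,77,0,0,0],[0.5,0,3,77,0,0,0]]]' 20
python3 -m creep '[[[0,0,0,0,0,0,0],[0,0,0,0,0,0,0],[0,0,0,0,0,0,0],[0,0,0,0,0,0,0],[0,0,0,0,0,0,0]]]' 20
python3 - <<'E'
from h import *
swing([-.5,-1,-1.5,-2])
E
```

```text
time: 19.85
position: [0.621, -0.0487, 0.1175]
tool_rot: [-2.899, -1.206, 0.015]
ft_force: [-0.4, -0.3, -0.3]
grip_width: 0.5
time: 20.35
position: [0.6249, -0.0459, 0.121]
tool_rot: [-2.897, -1.213, 0.005]
ft_force: [-2.0, 0.7, 3.6]
grip_width: 0.155
now deg 45.4886480682569 r 0.09965260617998757
-0.5 [-0.0, 0.9, -0.0] [0.0, 0.0, 0.009]
-1.0 [-0.0, 1.7, -0.0] [0.0, 0.0, 0.017]
-1.5 [-0.0, 2.6, -0.0] [0.0, 0.0, 0.026]
-2.0 [-0.1, 3.5, -0.0] [0.0, 0.0, 0.035]
```

```bash
cat >> f.py <<'E'
s=ctrl.get_state();p=s["position"];d=p[:2]-PV;t=np.array([-d[1],d[0]])/np.hypot(*d)
print("deg",np.degrees(np.arctan2(d[1],d[0])).round(2),"r",np.hypot(*d).round(4),"Ftan",(s["ft_force"][:2]@t).round(1))
E
sed -i '/Fax/d' f.py
for i in 1 ; do python3 -m creep '[[[0,0,-0.7,0,0,0,-0.007],[0,0,-1.4,0,0,0,-0.014],[0,0,-2.1,0,0,0,-0.021],[0,0,-2.8,0,0,0,-0.028],[0,0,-2.8,0,0,0,-0.028]]]' 20 >/dev/null; python3 f.py
python3 -m creep '[[[0,0,-0.7,0,0,0,-0.007],[0,0,-1.4,0,0,0,-0.014],[0,0,-2.1,0,0,0,-0.021],[0,0,-2.8,0,0,0,-0.028],[0,0,-2.8,0,0,0,-0.028]]]' 20 >/dev/null; python3 f.py; done
```

```text
deg 46.15 r 0.0996 Ftan -3.3
deg 48.56 r 0.0997 Ftan -1.7
```

```bash
for i in 1 2 3; do python3 -m creep '[[[0,0,0.7,0,0,0,0.007],[0,0,1.4,0,0,0,0.014],[0,0,2.1,0,0,0,0.021],[0,0,2.8,0,0,0,0.028],[0,0,2.8,0,0,0,0.028]]]' 20 >/dev/null; python3 f.py; done
```

```text
deg 47.77 r 0.0996 Ftan 2.0
deg 47.48 r 0.0997 Ftan 6.9
deg 47.2 r 0.0994 Ftan 10.8
```

Resistance builds at about 47.5° (it stopped following the hand), so it looks like the nose has dropped in. I'll relax and test the other direction.

```bash
for i in 1 2 3; do python3 -m creep '[[[0,0,-0.7,0,0,0,-0.007],[0,0,-1.4,0,0,0,-0.014],[0,0,-2.1,0,0,0,-0.021],[0,0,-2.8,0,0,0,-0.028],[0,0,-2.8,0,0,0,-0.028]]]' 20 >/dev/null; python3 f.py; done
python3 -m creep '[[[0,0,1.4,0,0,0,0.014],[0,0,2.8,0,0,0,0.028],[0,0,2.8,0,0,0,0.028]]]' 20 >/dev/null; python3 f.py
```

```text
deg 47.47 r 0.0994 Ftan 7.4
deg 47.8 r 0.0994 Ftan 2.0
deg 48.87 r 0.0994 Ftan -0.1
deg 47.87 r 0.0994 Ftan 2.4
```

```bash
for i in 1 2; do python3 -m creep '[[[0,0,-0.8,0,0,0,-0.008],[0,0,-1.6,0,0,0,-0.016],[0,0,-2.4,0,0,0,-0.024],[0,0,-3.2,0,0,0,-0.032],[0,0,-3.2,0,0,0,-0.032]]]' 20 >/dev/null; python3 f.py; done
python3 -m creep '[[[0,0,-0.8,0,0,0,0],[0,0,-1.6,0,0,0,0],[0,0,-1.6,0,0,0,0]]]' 20 >/dev/null; python3 f.py
```

```text
deg 49.09 r 0.0995 Ftan -0.2
deg 49.75 r 0.0993 Ftan -5.0
deg 49.91 r 0.0994 Ftan -7.8
```

```bash
python3 -m creep '[[[0,0,1.5,0,0,0,0.01],[0,0,3,0,0,0,0.03],[0,0,3.8,0,0,0,0.03],[0,0,3.8,0,0,0,0.03]]]' 20 >/dev/null; python3 f.py
python3 -m creep '[[[0.2,0,0,0,0,0,0],[0.45,0,0,0,0,0,0],[0.45,0,0,0,0,0,0],[0.45,0,0,-40,0,0,0],[0.45,0,0,-90,0,0,0]]]'
python3 - <<'E'
from h import *
chain([((.40,.25,.3),toolR(1.4,0))])
E
```

```text
deg 49.56 r 0.0993 Ftan 0.7
time: 26.85
position: [0.6176, -0.0408, 0.2072]
tool_rot: [-2.854, -1.301, 0.018]
ft_force: [0.8, 0.1, 1.0]
grip_width: 0.425
[  75.9 -355.9  -90.1] [-0.011  0.005 -0.545] mm 375 deg 31
```

```bash
python3 -m creep '[[[0.45,38,-178,-60,0,0,-0.27],[0.45,38,-178,-60,0,0,-0.27],[0.45,76,-356,-90,0,0,-0.54],[0.45,76,-356,-90,0,0,-0.54],[0.45,76,-356,-90,0,0,-0.54]]]'
python3 -m creep '[[[0.45,0,-120,0,0,0,-0.2],[0.45,0,-120,0,0,0,-0.2],[0.45,0,-120,0,0,0,-0.2]]]'
python3 - <<'E'
from h import *
import cv2
a=ctrl.get_image("top");b=ctrl.get_image("side")
cv2.imwrite("pics/top3.png",a[:,:,::-1]);cv2.imwrite("pics/side3.png",b[:,:,::-1])
a=a[150:265,265:365,::-1];b=b[180:280,260:360,::-1]
cv2.imwrite("pics/h.png",np.hstack([cv2.resize(a,(348,400),interpolation=2),cv2.resize(b,(400,400),interpolation=2)]))
E
```

```text
time: 27.35
position: [0.4734, 0.1535, 0.2734]
tool_rot: [-2.403, -2.019, 0.008]
ft_force: [0.8, 1.6, 0.1]
grip_width: 0.448
time: 27.65
position: [0.353, 0.1744, 0.2735]
tool_rot: [-2.187, -2.252, 0.009]
ft_force: [0.2, -0.0, 1.1]
grip_width: 0.448
```

View pics/h.png

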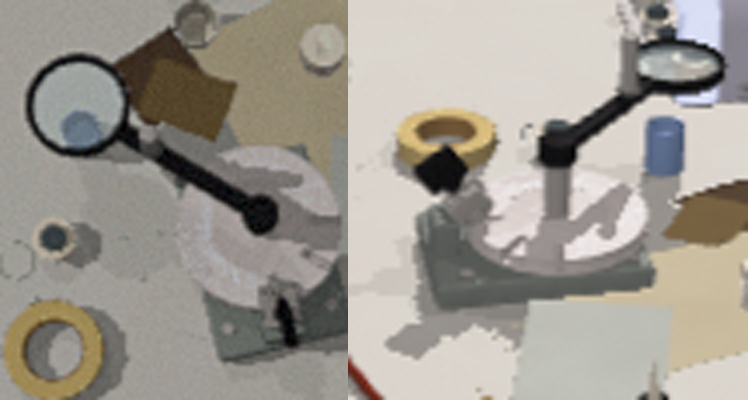

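The lens now covers the vial (seen through it at (80,128) in the left half). The knob diamond in the right half sits at its home spot, about (283,222) in full side pixels. A numeric comparison with the first pictures:

Run:
```python
import cv2,numpy as np
L=lambda f:cv2.cvtColor(cv2.imread(f"pics/{f}.png"),cv2.COLOR_BGR2GRAY)
def sh(f0,f1,r0,r1,c0,c1):
    t=L(f0)[r0:r1,c0:c1];w=L(f1)[r0-8:r1+8,c0-8:c1+8];m=cv2.matchTemplate(w,t,cv2.TM_CCOEFF_NORMED)
    _,v,_,p=cv2.minMaxLoc(m);return (p[0]-8,p[1]-8),round(v,3)
print("knob side home?",sh("side0","side3",212,232,273,294),"parked ref",sh("side0","side1",212,232,273,294))
print("knob top",sh("top0","top3",234,252,340,354))
print("vial side",sh("side0","side3",212,224,332,344),"jar top",sh("top0","top3",154,174,348,368))
print("jar side",sh("side0","side3",240,262,354,376),"cup side",sh("side0","side3",225,242,362,380),"tape",sh("top0","top3",232,268,262,300),"spool",sh("top0","top3",210,228,272,292))
```

```text
knob side home? ((0, 0), 1.0) parked ref ((-3, -2), 0.741)
knob top ((0, 0), 0.991)
vial side ((-1, 8), 0.613) jar top ((-5, 3), 0.222)
jar side ((0, 0), 0.528) cup side ((0, 0), 1.0) tape ((0, 0), 0.991) spool ((0, 0), 0.991)
```

Run:
```python
import cv2,numpy as np
I=lambda f,r,c:cv2.resize(cv2.imread(f"pics/{f}.png")[r:r+45,c:c+60],(390,292),interpolation=2)
cv2.imwrite("pics/i.png",np.vstack([np.hstack([I("side0",225,330),I("side3",225,330)]),np.hstack([I("top0",145,330),I("top3",145,330)])]))
```

```text
(no output)
```

View pics/i.png

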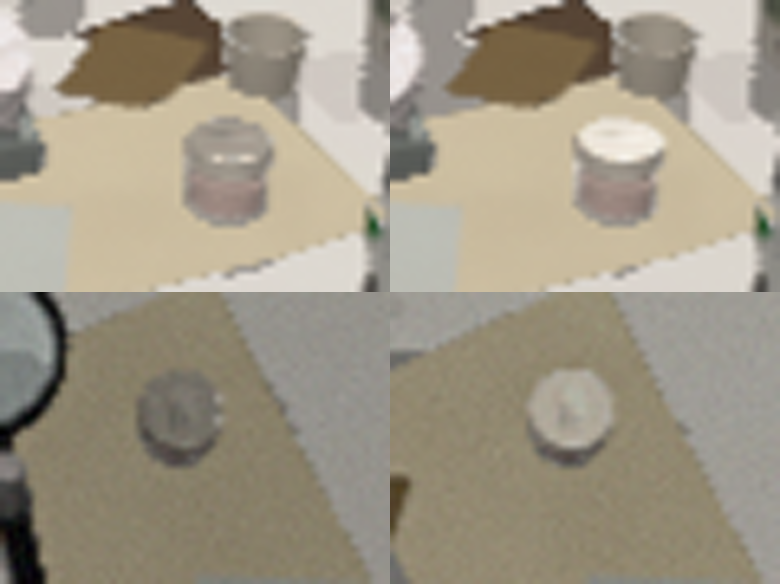

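The jar hasn't moved. It only looks different because the lens no longer shades it. The vial is at (288,187) in the top view, as at the start. Handing in.

```bash
python3 -c "
from bench import ctrl
print(ctrl.close_job())"
```

```text
the job is handed in; nothing more can be done
None
```

The magnifier arm is locked in the left-hand notch with its lens over the blue mixing vial, and the job is handed in at about 28 s. I pulled the plunger out 17 mm, twisted the knob about 0.98 rad so it stayed parked, and let go. I then swung the arm by its handle and twisted the knob back.

**What needed mending:**
- My first grip on the knob was about 4 mm too low, on something wider than the bar, so I opened and gripped again higher.
- The plunger did not drop straight away. My notch estimate was about 2° short, so the nose rode on the ring at 10.7 mm. I let go of the knob, took the handle again and eased the arm back and forth until the nose dropped in.

**Last checks:**
- **Lock:** the arm was blocked both ways, about 1.6° apart (roughly the stated play), with 8 to 11 N pushed against it.
- **Plunger:** in the side picture the knob matched its original home position exactly (0 px shift, correlation 1.0). Parked, it had shown a shift of a few pixels.
- **Lens and vial:** the vial is visible through the lens. By my numbers the lens centre is 5 to 10 mm from the vial's axis.
- **Other things:** the cup, tape and spool show no shift. I did not compare the resin bottle or the screwdriver.

**Checks that disagreed:** the automatic matches for the jar and the vial were poor. The jar is out of the lens's shadow now, and the arm was in the way of the vial in the first side picture. By eye, both are where they stood.

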